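Dispense a check ball with the lid lever

TASK

Press the ball dispenser's lever all the way down with the fingertips, so that its linked lid swings fully open, and keep it down for about a second while the steel ball rolls out into the catch tray. Then ease the lever gently back up to rest so the lid does not slam shut, and finish clear of everything. Work it by the lever alone, without pushing on the lid or touching the ball, and leave the other things on the bench where they are.

Things in the scene. Friction and masses are not known exactly. Their poses are not given: they have to be found in the camera images.
- dispenser: ball dispenser fixed to the bench, its place and yaw vary: base 270 x 190 mm, low open catch tray at local -x (robot side), behind it a clear-sided hopper, 133 mm high with lid shut, spanning local x -20 to 107 and y -56 to 56 mm. Origin on the bench, centred across tray and hopper; local x points from tray to hopper, y to the lever's side, z up
- lever_pad (a point): centre of the top face of the flat black pad at the lever's robot-side end, where a fingertip presses; moves with the lever. Pad 50 mm along the lever x 44 mm across x 12 mm thick; centre about 156 mm above the bench at rest, 77 mm fully down. Axes parallel to the dispenser's at rest
- lever_pivot (a point): the lever's pivot, fixed at dispenser-local (20, 85, 105) mm; the lever turns about the dispenser's y axis here. The pad's top centre lies 160 mm from it along the lever towards local -x and 12 mm above the lever's centreline. The lever's pad end (and pad face) points 0.25 rad above level at rest, 0.25 rad below level fully down
- lever (a joint): lever angle in rad: 0 at rest (pad up), 0.5 at its stop (pad fully down). A light spring and the lid's weight push it back up: 2 to 4 N at the pad, and if let go it flies up
- lid (a joint): lid angle in rad, linked to the lever: twice the lever's angle; 0 shut, 1.0 fully open. Let go from open it slams at more than 5 rad/s
- lid_panel: the clear lid panel, 118 x 112 mm, with an aluminium front flap hanging 78 mm down between ball and tray; hinged at the hopper's rear top edge, it swings up and away from the robot. Origin on the hinge line, 125 mm above the bench
- ball_center (a point): centre of the 25 mm steel ball (64 g), which lies in the hopper against the lid's front flap and rolls into the tray by itself within a second of the lid opening
- tray_in (a point): centre of the catch tray's floor, 22 mm above the bench; inside, the tray is about 105 mm along local x and 104 mm along local y with walls 30 mm high
- adapter_a: loose steel hex adapter standing on end, 36 mm wide, 48 mm high; bystander, near the lever's outer side; origin at the centre of its underside
- adapter_b: loose brass hex adapter standing on end, 31 mm wide, 41 mm high; bystander, in front of the lever pad; origin at the centre of its underside
- gauge: loose pressure gauge lying on its back, 66 mm across, 32 mm high, with a brass stem; bystander, in front of the tray; origin at the centre of its underside
- bottle: loose amber bottle, 56 mm across, 130 mm high; bystander, on the far side of the dispenser from the lever; origin at the centre of its underside
- jar: loose clear jar, 54 mm across, 70 mm high; bystander, behind and outside the lever; origin at the centre of its underside
- wrench: loose open-end wrench lying on the bench to the right; bystander; origin at the centre of its underside
- weight: loose steel knobbed weight, 70 mm across, 40 mm high, to the left; bystander; origin at the centre of its underside

How it is judged (in metres and radians):
On the way:
1. the lever is held all the way down and the lid fully open (at least 0.92 rad) for half a second (value of joint lid above 0.92 rad), for 0.5 s.
At the end, for the whole second after the job is handed in: the lid is shut (under 0.05 rad), the lever is back up at rest (under 0.03 rad), and the ball lies still on the floor of the catch tray, inside its walls (value of joint lid below 0.05 rad and value of joint lever below 0.03 rad and x of ball_center in the frame of tray_in between -0.056 and 0.056 m and y of ball_center in the frame of tray_in between -0.056 and 0.056 m and z of ball_center in the frame of tray_in below 0.025 m and linear speed of ball below 0.05 m/s); the robot touches nothing.
It fails at once if the lid slams: it closes faster than 2.5 rad/s (velocity of joint lid below -2.5 rad/s).
It fails at once if the robot pushes on the lid itself instead of the lever (contact force between any of the fingers, the arm and lid_panel above 1 N).
It fails at once if the arm or gripper body, rather than the fingers, presses on the dispenser or its lever (contact force between the arm and dispenser above 2 N).
It fails at once if the robot touches or picks up the ball (contact force between any of the fingers, the arm and ball above 0.3 N).
It fails at once if a bystander is lifted, carried or shoved by more than 20 mm (distance of any of adapter_a, adapter_b, gauge, bottle, jar, wrench, weight from where it was at the start of the episode above 0.02 m).
It also fails if it takes over 42 s, if anything falls off the work surface, if the arm or the gripper's body presses on something with over 40 N, if the wrist force passes 120 N, or if a joint passes its speed limit or range.

ROBOT

A 7-joint arm with a two-finger parallel gripper is mounted at the origin on the work surface. World frame = base frame: x ahead of the robot, y to its left, z up, the work surface at z = 0. Lengths are in m, angles in degrees, forces in N, time in s.
With the tool pointing down it reaches from about 0.4 to 0.85 m from the base axis. Payload 4.5 kg.
Tool frame: the origin (TCP) lies on the centre line of the jaws, within the pads' length; the fingertips stand 14 mm ahead of it and the grasp point (between the pads) lies 5 mm behind it (env.tips_ahead is the distance from the TCP to the fingertips, in m); z points along the fingers, y is the line along which they close (so a half turn about z gives the same grasp; the last joint's range is limited). The gripper opens to 85 mm and grips with 20 to 120 N. Pads are 22 mm wide; open, the fingers measure 114 mm over their backs; the gripper's body (76 mm by 85 mm) begins 54 mm behind the grasp point. The pads swing forward as they close: fully open they stand 13 mm farther back than shut.
Start: joints at [73.098, 39.483, -11.15, 89.685, 9.013, 51.709, -12.324], TCP at [0.202, -0.592, 0.245] pointing down, gripper open.
Joint ranges: [-172.22, 172.22], [-26.19, 119.32], [-84.43, 86.54], [7.71, 146.69], [-57.33, 237.33], [2.42, 119.75], [-152.13, 152.13]. Speed limits (degrees/s): [147.25, 147.25, 180, 180, 180, 180, 180].

INTERFACE

Orientations are given as [roll, pitch, yaw] about the fixed x, y, z axes, in that order (R = Rz(yaw) Ry(pitch) Rx(roll)).
In Python, from plant import env gives the robot as it stands.
- The arm moves only by the tool jog_arm, never from a script. Its argument "increments" is a list that holds one entry, the list of rows, each a list of 6 numbers: the shift along the world's x, y, z in normalised numbers (1 is 300 mm), then the turn, a rotation vector about the world's x, y, z in normalised numbers (1 is pi rad). In form: [[[dx, dy, dz, ax, ay, az], ...]]. A call has 1 to 5 rows; each row is the pose to reach, as a shift and turn from the pose commanded when the call began; what a row does not reach only later rows make up. A row lasts 1/10 s, in which the tool goes at most 50 mm and 8.59 degrees, less where a joint would pass 70% of its speed; a pose out of reach is approached as far as the arm can. A shift or turn number past 1, either way, is cut back to 1. A call with a gripper value outside its range is refused whole. "jaw" is the finger opening in mm, from 0 to 85.4, set as the call begins (left out, the last holds). The fingers move at their own pace and stop on an object; "force" is the grip in N (left out, the last holds). Time passes only in rows, so rows that repeat a pose let the fingers close. It gives the time, the measured TCP pose, the force, the opening and the grip force at its end, in the units of the state.
- env.observe(): the state, without advancing time (a new reading comes with each control period).
- env.read_camera(name): name is "scene" or "top" or "wrist"; returns a dict with "image" (420x560x3 uint8, red, green, blue), "depth" (420x560 float32, m along the optical axis (not along the pixel's ray), 0 where there is no reading), "K" (3x3 intrinsics, pixels), "distortion" ([k1, k2, p1, p2, k3] as OpenCV has them; the pictures are not rectified), "xyz" and "rotation" of the camera in the world. Camera axes: x right, y down, z forward; pixel columns grow to the right and rows downward; lengths in m; the calibration is good to about 2 mm. A picture is of the moment at which its call begins.
- env.job_done(): hands the job in; it is judged then, once.
The state is a dict: "t": time; "joints": joint angles; "qvel": joint speeds; "joint_torque": joint torques, N m; "tcp_pos": TCP position; "tcp_rot": TCP orientation; "ft_force": force on the tool from outside, world axes, zero at the start; "torque": the same for the moment, N m; "opening": finger opening in m; "gripper_force": force on a finger pad.
Only numpy, scipy, OpenCV 4.12 (cv2) and the standard library are available. Lean on these libraries where they do the work, as an engineer would, in place of code of your own. Each camera call takes 0.05 s, during which the arm holds its last target. There are 200 camera calls.

## Working session

There is one attempt and no reset: what is moved stays moved. The work goes in short steps, Python scripts to look and compute and a tool call to move; the robot and the scene stay as the last step left them, time stands still between calls to the robot, and variables do not carry over. Pictures are saved under pics/ and viewed, at most 10 in all, crops included, and the job is handed in when it is done.

Besides the shell and the picture viewer there is one more tool, called after "Request:" in YAML: its name, and indented under it one key for each argument. jog_arm: Moves the arm, as the interface text tells. Its arguments: {"type":"object","properties":{"increments":{"type":"array"},"jaw":{"type":"number"},"force":{"type":"number"}},"required":["increments"]}

```bash
mkdir -p pics; cat > h.py <<'E'
import numpy as np, cv2
from plant import env
def cap(n):
    c=env.read_camera(n); np.savez('%s.npz'%n,**{k:np.array(v) for k,v in c.items()}); return c
def pts(c):
    h,w=c['depth'].shape
    uv=np.stack(np.meshgrid(np.arange(w),np.arange(h)),-1).reshape(-1,1,2).astype(float)
    n=cv2.undistortPoints(uv,np.array(c['K']),np.array(c['distortion'])).reshape(h,w,2)
    d=c['depth']; p=np.dstack([n*d[...,None],d])
    return p@np.array(c['rotation']).T+np.array(c['xyz'])
def ray(c,uv):
    n=cv2.undistortPoints(np.array(uv,float).reshape(-1,1,2),np.array(c['K']),np.array(c['distortion'])).reshape(-1,2)
    return np.array(c['xyz']),np.c_[n,np.ones(len(n))]@np.array(c['rotation']).T
def onplane(c,uv,z):
    o,r=ray(c,uv); return o+r*((z-o[2])/r[:,2])[:,None]
E
python3 - <<'E'
from h import *
for n in('top','scene'):
    c=cap(n); cv2.imwrite('pics/%s0.png'%n,c['image'][...,::-1]); print(n,c['xyz'],np.round(c['rotation'],2).tolist())
s=env.observe(); print(s['t'],s['tcp_pos'],s['tcp_rot'],s['ft_force'],s['opening'])
E
```

```text
top [ 0.32028526 -0.02421581  1.73479889] [-169.59, 0.64, -88.71]
scene [ 1.10411374 -0.42231654  0.94447723] [-141.51, -0.85, 51.16]
0.1 [ 0.20158837 -0.59100138  0.24454106] [-1.79902293e+02  7.84998954e-03  1.88440119e+01] [-0.37960753 -0.39832166  0.07290663] 0.08540065164841654
```

View pics/top0.png

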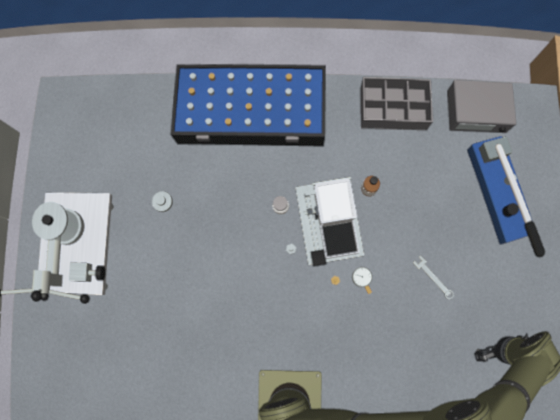

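View pics/scene0.png

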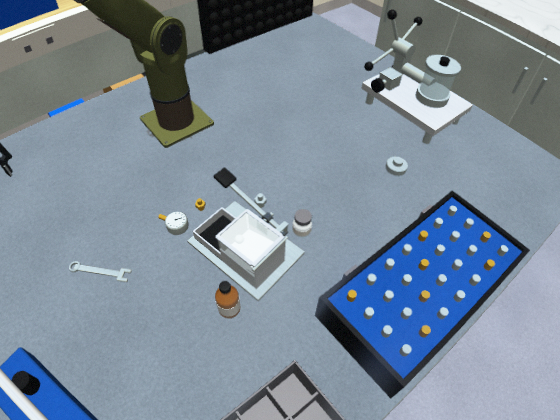

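The top view shows the dispenser at about (330,222): black pad (318,257), tray (341,238), white lid (336,201). The gauge is at (362,277), brass adapter (335,281), steel adapter (291,248), jar (280,205) and bottle (372,185). In the scene view the pad is at (225,177) and the lever runs to about (268,215).

```bash
cat >> h.py <<'E'
from scipy.spatial.transform import Rotation as Ro
_cap=cap
def cap(n):
    c=dict(env.read_camera(n)); c['rotation']=Ro.from_euler('xyz',c['rotation'],degrees=True).as_matrix()
    np.savez('%s.npz'%n,**{k:np.array(v) for k,v in c.items()}); return c
def tri(c1,u1,c2,u2):
    o1,r1=ray(c1,u1);o2,r2=ray(c2,u2);r1=r1[0];r2=r2[0]
    s=np.linalg.lstsq(np.c_[r1,-r2],o2-o1,rcond=None)[0]
    a=o1+s[0]*r1;b=o2+s[1]*r2; return (a+b)/2,np.linalg.norm(a-b)
def blob(m,seed):
    n,l,st,ce=cv2.connectedComponentsWithStats(m.astype(np.uint8)); i=l[seed[1],seed[0]]
    return l==i,ce[i],st[i]
E
python3 - <<'E'
from h import *
t=cap('top');s=cap('scene')
P={}
for n,c,sd in(('top',t,(318,257)),('scene',s,(225,177))):
    m,ce,st=blob(c['image'].max(2)<60,sd); p=pts(c); q=p[m&(c['depth']>0)]
    print(n,ce,st,np.median(q,0),np.percentile(q[:,2],[5,95])); P[n]=ce
    rect=cv2.minAreaRect(np.argwhere(m)[:,::-1].astype(np.float32)); print(rect)
print('pad',tri(t,P['top'],s,P['scene']))
p=pts(t)
for nm,(u,v) in dict(tray=(341,238),lid=(336,201),bench=(250,300),gauge=(362,277),aB=(335,281),aA=(291,248),jar=(280,205),bottle=(372,185)).items(): print(nm,p[v,u].round(3))
p=pts(s)
for nm,(u,v) in dict(bench=(300,320),aB=(200,203),aA=(261,198)).items(): print(nm,p[v,u].round(3))
for n,c,b in(('t',t,(270,160,400,310)),('s',s,(150,150,330,330))):
    i=c['image'][b[1]:b[3],b[0]:b[2],::-1]; cv2.imwrite('pics/%s1.png'%n,cv2.resize(i,None,fx=4 if n=='t' else 3.3,fy=4 if n=='t' else 3.3,interpolation=cv2.INTER_CUBIC))
E
```

```text
top [318.05263158 257.54605263] [312 251  13  14 152] [ 0.46350846 -0.08008865  0.15527696] [0.14770079 0.16324696]
((318.1153869628906, 257.576904296875), (13.335897445678711, 11.374736785888672), 78.69007110595703)
scene [224.55186722 177.57261411] [214 168  22  20 241] [ 0.46978418 -0.08157651  0.15714299] [0.14982693 0.16341107]
((224.25001525878906, 177.25), (17.677669525146484, 14.142135620117188), 45.0)
pad (array([ 0.46526055, -0.07977481,  0.15144122]), np.float64(0.0013240360350401604))
tray [ 0.544 -0.161  0.02 ]
lid [ 0.648 -0.136  0.127]
bench [ 0.331  0.139 -0.002]
gauge [ 0.414 -0.231  0.031]
aB [ 0.399 -0.141  0.04 ]
aA [0.505 0.005 0.041]
jar [0.643 0.044 0.068]
bottle [ 0.71  -0.255  0.099]
bench [ 0.857 -0.135  0.002]
aB [ 0.41  -0.142  0.034]
aA [0.514 0.006 0.046]
```

View pics/t1.png

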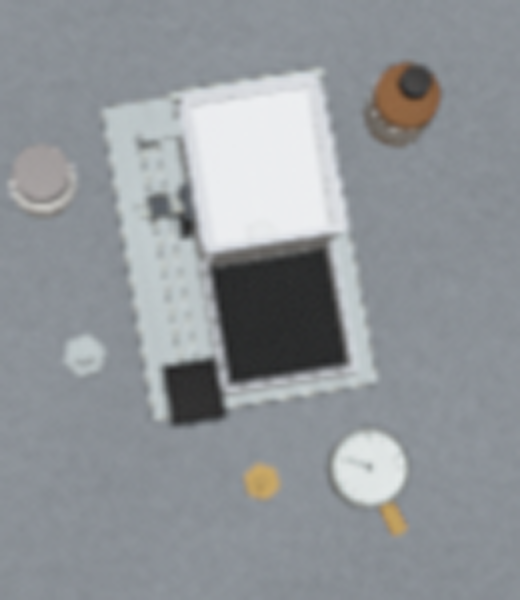

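View pics/s1.png

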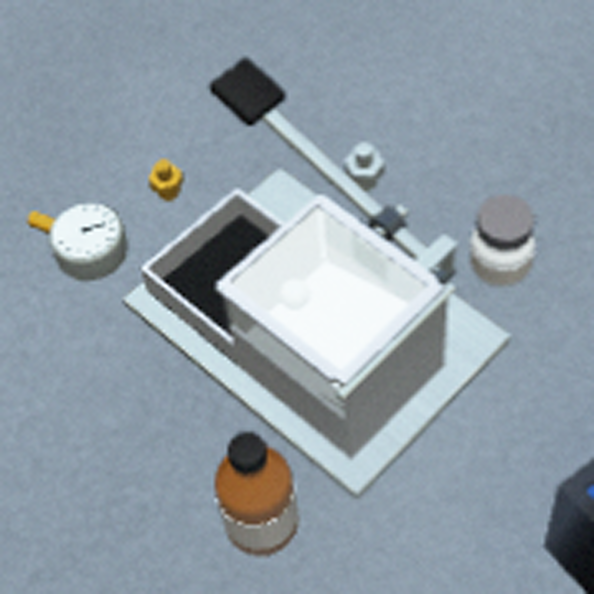

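The crops show the base corners in the top crop at (105,110), (322,70), (375,378) and (155,420). The tray's inner corners are at (212,265), (328,250), (348,362) and (228,382), and the lever side is clear. Next I compute the yaw and check it against the pad position.

```bash
python3 - <<'E'
from h import *
t={k:v for k,v in np.load('top.npz').items()}
f=lambda L:np.array(L)/4+[270,160]-.375
B=onplane(t,f([(105,110),(322,70),(375,378),(155,420)]),.008)
T=onplane(t,f([(212,265),(328,250),(348,362),(228,382)]),.022)
c=B.mean(0)
x=(B[0]+B[1]-B[2]-B[3]);y=(B[0]+B[3]-B[1]-B[2]); 
print(B.round(3).tolist(),np.linalg.norm(x)/2,np.linalg.norm(y)/2)
yx=np.degrees(np.arctan2(x[1],x[0]));yy=np.degrees(np.arctan2(-y[0],y[1]))
tx=T[0]+T[1]-T[2]-T[3];print('yaw',yx,yy,np.degrees(np.arctan2(tx[1],tx[0])),'c',c,'tray',T.mean(0))
a=np.radians((yx+yy)/2);R=np.array([[np.cos(a),-np.sin(a)],[np.sin(a),np.cos(a)]])
for l in((-132,85),(-138,85),(20,85)):print(l,c[:2]+R@np.array(l)/1e3)
print(env.tips_ahead,env.observe()['t'])
E
```

```text
[[0.719, -0.006, 0.008], [0.758, -0.192, 0.008], [0.492, -0.238, 0.008], [0.454, -0.053, 0.008]] 0.2692716982586464 0.18959000080947203
yaw 9.95231214340135 11.885817546163572 9.369788502360604 c [ 0.60561812 -0.12240443  0.008     ] tray [ 0.54288373 -0.15549581  0.022     ]
(-132, 85) [ 0.459907   -0.06394702]
(-138, 85) [ 0.45401562 -0.06508355]
(20, 85) [ 0.60915515 -0.03515485]
0.014 0.2
```

The manual's scale: shifts go in shares of 300 mm and turns go in shares of pi rad. Converting my numbers, 214 mm / 300 = 0.7133, 172 mm / 300 = 0.5733, -0.15 rad / 3.1416 = -0.0477.

Request:
jog_arm:
  increments:
    - [[0.0667,0.1333,0,0,0,0],[0.15,0.2833,0,0,0,0],[0.2167,0.4333,0,0,0,0],[0.2933,0.5733,0,0,0,-0.0255],[0.3667,0.7133,0,0,0,-0.0477]]
  jaw: 0
  force: 40

```text
t: 0.7
tcp_pos: [0.3125, -0.3757, 0.2454]
tcp_rot: [180.0, -0.0, 10.1]
ft_force: [1.0, 1.1, 0.2]
opening: 0.0125
gripper_force: 0.0
```

Base size comes out at 269 x 190 mm, as given. The pad agrees with the tray centre (offset 88 mm in local y), so the origin is tray-centred rather than base-centred. I use the directly measured pad: (0.465, -0.080, about 0.155).

Converted, 197 mm / 300 = 0.6567, 158 mm / 300 = 0.5267.

Request:
jog_arm:
  increments:
    - [[0.0667,0.13,0,0,0,0],[0.1333,0.2633,0,0,0,0],[0.2,0.3933,0,0,0,0],[0.2667,0.5267,0,0,0,0],[0.3333,0.6567,0,0,0,0]]

```text
t: 1.2
tcp_pos: [0.4124, -0.1788, 0.2454]
tcp_rot: [180.0, -0.0, 10.2]
ft_force: [0.3, -0.5, -0.8]
opening: -0.0002
gripper_force: 0.0
```

Converted, 100 mm / 300 = 0.3333, 70 mm / 300 = 0.2333.

Request:
jog_arm:
  increments:
    - [[0.06,0.1167,-0.0333,0,0,0],[0.12,0.2333,-0.0667,0,0,0],[0.1767,0.3333,-0.1167,0,0,0],[0.1767,0.3333,-0.15,0,0,0],[0.1767,0.3333,-0.15,0,0,0]]

```text
t: 1.7
tcp_pos: [0.464, -0.0799, 0.1991]
tcp_rot: [-180.0, 0.2, 10.4]
ft_force: [-0.5, -1.2, -0.6]
opening: 0.0
gripper_force: 0.0
```

```bash
python3 - <<'E'
from h import *
t=cap('top');s=cap('scene');w=cap('wrist');o=env.observe();print(o['t'],o['tcp_pos'],o['ft_force'],o['opening'])
a=cv2.resize(s['image'][130:280,150:300],None,fx=2.6,fy=2.6,interpolation=2);b=cv2.resize(w['image'],(520,390))
cv2.imwrite('pics/hov.png',np.hstack([a[:390,:280],b])[...,::-1])
E
```

```text
1.85 [ 0.4642762  -0.08209649  0.2006245 ] [-0.77786161 -0.46203286  0.10963881] 0.00031592250505362463
```

View pics/hov.png

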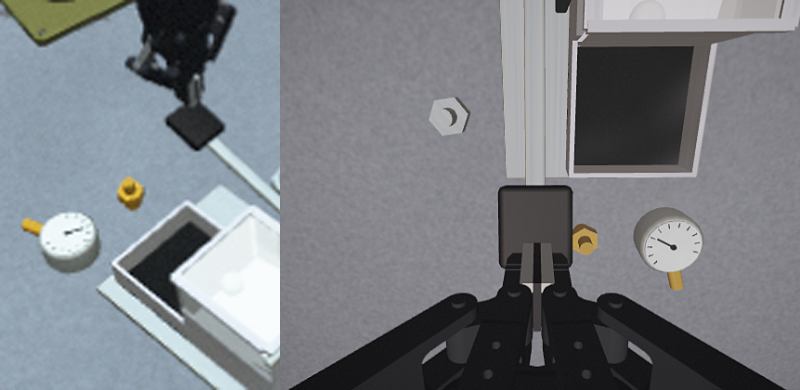

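The fingers are shut and centred across the pad, which spans wrist-view crop x 500–572, y 187–268; the tips are at (537,245). I check where that puts the pad with wrist rays.

```bash
python3 - <<'E'
from h import *
w={k:v for k,v in np.load('wrist.npz').items()}
g=lambda u,v:((u-280)/520*560,v/390*420)
print(w['xyz'])
print('pad corners far/near',onplane(w,[g(500,187),g(572,187)],.149).round(4).tolist(),onplane(w,[g(500,268),g(572,268)],.162).round(4).tolist())
print('tip',onplane(w,[g(537,245)],.1866))
p=pts(w); 
for u,v in((536,200),(515,230),(560,230),(536,232)):
  a=g(u,v);print(p[int(a[1]),int(a[0])].round(4))
E
```

```text
[ 0.54356339 -0.06859289  0.32826732]
pad corners far/near [[0.4859, -0.0575, 0.149], [0.4932, -0.0984, 0.149]] [[0.4412, -0.0653, 0.162], [0.4485, -0.1066, 0.162]]
tip [[ 0.47204611 -0.08162727  0.1866    ]]
[ 0.4827 -0.0788  0.1514]
[ 0.4642 -0.0701  0.1558]
[ 0.4687 -0.0955  0.1559]
[ 0.4655 -0.0819  0.1567]
```

The wrist rays give the pad centre as (0.467, -0.082, 0.156), which agrees with the other two views. The tips are over it, so I press down.

Converted, -30 mm / 300 = -0.1, -24 mm / 300 = -0.08.

Request:
jog_arm:
  increments:
    - [[0.0067,-0.0033,-0.02,0,0,0],[0.0067,-0.0033,-0.04,0,0,0],[0.0067,-0.0033,-0.06,0,0,0],[0.0067,-0.0033,-0.08,0,0,0],[0.0067,-0.0033,-0.1,0,0,0]]

```text
t: 2.35
tcp_pos: [0.4665, -0.0817, 0.1698]
tcp_rot: [-180.0, 0.0, 10.2]
ft_force: [-1.8, -0.0, 3.2]
opening: 0.0003
gripper_force: 1.7
```

Converted, -30 mm / 300 = -0.1, -24 mm / 300 = -0.08.

Request:
jog_arm:
  increments:
    - [[-0.0033,0,-0.02,0,0,0],[-0.0067,0,-0.04,0,0,0],[-0.01,-0.0033,-0.06,0,0,0],[-0.0133,-0.0033,-0.08,0,0,0],[-0.0167,-0.0033,-0.1,0,0,0]]

```text
t: 2.85
tcp_pos: [0.4613, -0.0826, 0.1398]
tcp_rot: [-180.0, 0.0, 10.2]
ft_force: [-1.7, 0.0, 3.3]
opening: 0.0002
gripper_force: 1.5
```

```bash
python3 - <<'E'
from h import *
s=cap('scene');o=env.observe();print(o['t'],o['tcp_pos'],o['ft_force'])
w=cap('wrist');a=cv2.resize(s['image'][130:280,150:300],None,fx=2.6,fy=2.6,interpolation=2);b=cv2.resize(w['image'],(400,300))
b=np.vstack([b,np.zeros((90,400,3),np.uint8)])
cv2.imwrite('pics/mid.png',np.hstack([a,b])[...,::-1])
E
```

```text
2.9 [ 0.46117655 -0.08251305  0.13907456] [-1.17480214 -0.62880663  0.89010709]
```

View pics/mid.png

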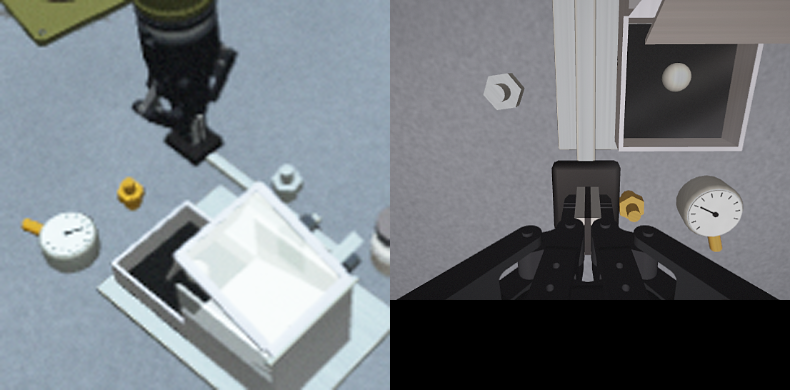

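It is working: the lid is part open in the left view and the ball is already in the tray at (677,77). I continue to the stop.

Converted, -40 mm / 300 = -0.1333, -32 mm / 300 = -0.1067.

Request:
jog_arm:
  increments:
    - [[0,0,-0.0267,0,0,0],[0,0,-0.0533,0,0,0],[0,0,-0.08,0,0,0],[0,0,-0.1067,0,0,0],[0,0,-0.1333,0,0,0]]

```text
t: 3.45
tcp_pos: [0.4626, -0.0825, 0.0996]
tcp_rot: [180.0, -0.1, 10.3]
ft_force: [-1.0, -0.1, 2.4]
opening: 0.0001
gripper_force: 1.5
```

Converted, -9 mm / 300 = -0.03, -8 mm / 300 = -0.0267.

Request:
jog_arm:
  increments:
    - [[0,0,-0.01,0,0,0],[0,0,-0.02,0,0,0],[0,0,-0.0267,0,0,0],[0,0,-0.03,0,0,0],[0,0,-0.03,0,0,0]]

```text
t: 3.95
tcp_pos: [0.4634, -0.0823, 0.093]
tcp_rot: [179.9, -0.2, 10.3]
ft_force: [-0.9, 0.5, 19.7]
opening: 0.0
gripper_force: 9.6
```

The tips are at the stop (20 N at z = 0.093, as predicted). I hold there.

Request:
jog_arm:
  increments:
    - [[0,0,0,0,0,0],[0,0,0,0,0,0],[0,0,0,0,0,0],[0,0,0,0,0,0],[0,0,0,0,0,0]]

```text
t: 4.45
tcp_pos: [0.4634, -0.0823, 0.093]
tcp_rot: [179.9, -0.2, 10.3]
ft_force: [-2.0, 0.9, 19.5]
opening: -0.0001
gripper_force: 9.6
```

Request:
jog_arm:
  increments:
    - [[0,0,0,0,0,0],[0,0,0,0,0,0],[0,0,0,0,0,0],[0,0,0,0,0,0],[0,0,0,0,0,0]]

```text
t: 4.95
tcp_pos: [0.4634, -0.0823, 0.093]
tcp_rot: [179.9, -0.2, 10.3]
ft_force: [-1.8, 0.9, 19.9]
opening: -0.0001
gripper_force: 9.6
```

```bash
python3 - <<'E'
from h import *
s=cap('scene');o=env.observe();print(o['t'],o['tcp_pos'],o['ft_force'])
w=cap('wrist');a=cv2.resize(s['image'][130:280,150:300],None,fx=2.6,fy=2.6,interpolation=2);b=cv2.resize(w['image'],(400,300))
b=np.vstack([b,np.zeros((90,400,3),np.uint8)])
cv2.imwrite('pics/down.png',np.hstack([a,b])[...,::-1])
E
```

```text
5.0 [ 0.46342209 -0.08232802  0.09301461] [-1.76733932  1.64227004 19.84981423]
```

View pics/down.png

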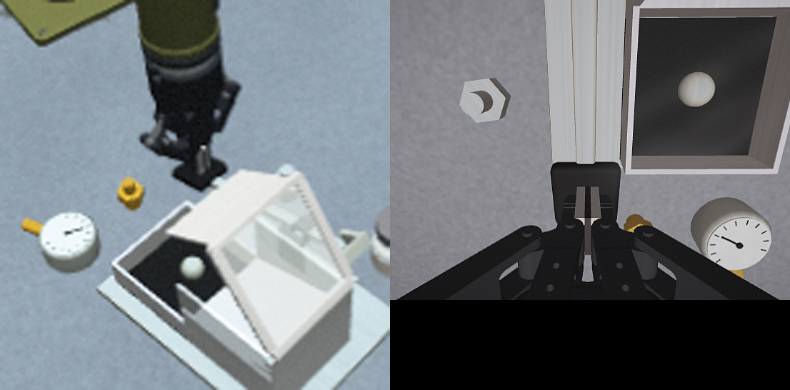

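The lid is fully open and the ball rests in the tray ((697,90) in the wrist view). Now I ease the lever up at about 40 mm/s.

Converted, 18 mm / 300 = 0.06, 14 mm / 300 = 0.0467.

Request:
jog_arm:
  increments:
    - [[0,0,0.01,0,0,0],[0,0,0.02,0,0,0],[0,0,0.0333,0,0,0],[0,0,0.0467,0,0,0],[0,0,0.06,0,0,0]]

```text
t: 5.55
tcp_pos: [0.4616, -0.0826, 0.1096]
tcp_rot: [180.0, 0.0, 10.2]
ft_force: [-0.9, -0.9, 2.8]
opening: -0.0001
gripper_force: 1.4
```

Converted, 20 mm / 300 = 0.0667, 16 mm / 300 = 0.0533.

Request:
jog_arm:
  increments:
    - [[0,0,0.0133,0,0,0],[0,0,0.0267,0,0,0],[0,0,0.04,0,0,0],[0,0,0.0533,0,0,0],[0,0,0.0667,0,0,0]]

```text
t: 6.05
tcp_pos: [0.4617, -0.0826, 0.1297]
tcp_rot: [180.0, 0.0, 10.2]
ft_force: [-1.2, -1.2, 2.2]
opening: -0.0
gripper_force: 1.5
```

Converted, 20 mm / 300 = 0.0667, 16 mm / 300 = 0.0533.

Request:
jog_arm:
  increments:
    - [[0,0,0.0133,0,0,0],[0,0,0.0267,0,0,0],[0.0033,0,0.04,0,0,0],[0.0067,0,0.0533,0,0,0],[0.0067,0,0.0667,0,0,0]]

```text
t: 6.55
tcp_pos: [0.4642, -0.0822, 0.1496]
tcp_rot: [-180.0, -0.0, 10.3]
ft_force: [-0.4, 0.8, 2.3]
opening: 0.0002
gripper_force: 1.3
```

Converted, 15 mm / 300 = 0.05, 12 mm / 300 = 0.04.

Request:
jog_arm:
  increments:
    - [[0,0,0.01,0,0,0],[0.0033,0,0.02,0,0,0],[0.0033,0,0.03,0,0,0],[0.0067,0,0.04,0,0,0],[0.0067,0,0.05,0,0,0]]

```text
t: 7.05
tcp_pos: [0.4668, -0.0824, 0.1647]
tcp_rot: [180.0, -0.1, 10.3]
ft_force: [2.2, 1.6, 2.4]
opening: 0.0
gripper_force: 1.2
```

Converted, 10 mm / 300 = 0.0333, 8 mm / 300 = 0.0267.

Request:
jog_arm:
  increments:
    - [[0,0,0.0067,0,0,0],[0,0,0.0133,0,0,0],[0,0,0.02,0,0,0],[0,0,0.0267,0,0,0],[0,0,0.0333,0,0,0]]

```text
t: 7.55
tcp_pos: [0.4645, -0.0828, 0.1741]
tcp_rot: [-180.0, 0.2, 10.2]
ft_force: [-0.0, -1.0, -0.6]
opening: 0.0002
gripper_force: 0.0
```

Contact ended gently at z of about 0.172. I lift clear, back off and check.

Converted, 110 mm / 300 = 0.3667, 90 mm / 300 = 0.3.

Request:
jog_arm:
  increments:
    - [[0,0,0.0333,0,0,0],[0,0,0.1,0,0,0],[0,0,0.2,0,0,0],[0,0,0.3,0,0,0],[0,0,0.3667,0,0,0]]

```text
t: 8.05
tcp_pos: [0.4652, -0.0827, 0.2864]
tcp_rot: [180.0, -0.0, 10.2]
ft_force: [1.0, -1.1, 0.3]
opening: 0.0002
gripper_force: 0.0
```

Converted, -115 mm / 300 = -0.3833, -95 mm / 300 = -0.3167.

Request:
jog_arm:
  increments:
    - [[-0.0333,-0.0667,0,0,0,0],[-0.1,-0.2,0,0,0,0],[-0.15,-0.3167,0,0,0,0],[-0.1833,-0.3833,0,0,0,0],[-0.1833,-0.3833,0,0,0,0]]

```text
t: 8.55
tcp_pos: [0.4076, -0.2008, 0.2845]
tcp_rot: [180.0, 0.2, 9.8]
ft_force: [0.0, 0.6, -0.8]
opening: -0.0002
gripper_force: 0.0
```

Request:
jog_arm:
  increments:
    - [[0,0,0,0,0,0],[0,0,0,0,0,0],[0,0,0,0,0,0],[0,0,0,0,0,0],[0,0,0,0,0,0]]

```text
t: 9.05
tcp_pos: [0.4111, -0.197, 0.2843]
tcp_rot: [-180.0, 0.0, 10.3]
ft_force: [0.3, 0.0, 0.4]
opening: 0.0
gripper_force: 0.0
```

```bash
python3 - <<'E'
from h import *
s=cap('scene');t=cap('top');o=env.observe();print(o['t'],o['tcp_pos'],o['ft_force'])
m,ce,st=blob(s['image'].max(2)<60,(225,177));print('pad scene px',ce,st)
a=cv2.resize(s['image'][130:280,150:300],None,fx=2.6,fy=2.6,interpolation=2);b=cv2.resize(t['image'][160:290,270:400],None,fx=3,fy=3,interpolation=2)
cv2.imwrite('pics/end.png',np.hstack([a,b])[...,::-1])
E
```

```text
9.15 [ 0.41098564 -0.19724871  0.28428522] [-0.09853353  0.10359151 -0.06905165]
pad scene px [224.57740586 177.50209205] [214 168  22  20 239]
```

View pics/end.png

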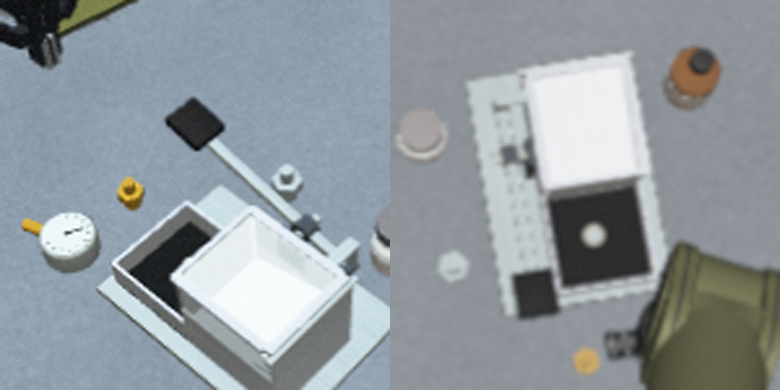

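The pad is back at its starting pixel (224.6,177.5), the lid is shut, and the ball lies in the tray at (594,235) of the right-hand view. The bystanders in view are unmoved and the arm is clear.

```bash
python3 -c "
from plant import env
print(env.job_done())"
```

```text
the job is handed in; nothing more can be done
None
```

I pressed the lever to its stop and held it for about a second, so the lid opened fully and the ball rolled into the catch tray; I then eased the lever back to rest with the lid shut, backed the arm clear, and handed the job in at about 9 s (no verdict was returned).

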